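# Pull the tight stopper from the square jar

### The job

Three stoppered glass jars stand on the walnut shelf board; the square one has to be opened. Pick up the arch-shaped puller by its pine handle, hook its feet under the head of the square jar's stopper, and pull it straight up until the stopper pops out, without the gripper touching the stopper. Then set the puller down gently, with the stopper still inside it, so that both stand upright in the middle of the round cork trivet, and let go.

Things in the scene. Friction and masses are not known exactly. Their poses are not given: they have to be found in the camera images.
- puller: Loose puller standing on its feet, 0.22 kg. Origin: centre of underside; z up; x: open see-through way (either end may lead); y: leg to leg. Pine handle on top 24x24 mm, 78-133 mm up. Steel arch: bridge 40 (x) x 92 (y) mm, 72-78 mm up; legs 6 mm thick, 80 mm apart inside; feet turned inward, 0-6 mm up, 40 mm long in x, 48 mm gap between them.
- cap: Square jar's pine stopper, mushroom-shaped, 0.06 kg. Origin: centre of underside; z up. Stem 32 mm dia, 0-44 mm up; head 64 mm dia, 44-56 mm up. Lowest 18 mm sit snugly in the mouth, 26 mm of stem bare above the rim: slide the puller's feet in level there from the side. 10 to 17 N pops it; clear of the mouth after 18 mm. Set down, it stands on its stem between the feet, clear of the bridge.
- jar: Square glass jar, fixed on the 18 mm thick walnut board. Origin: centre of underside; z up. Body 84x84x62 mm, round neck 60 mm dia up to the rim at 80 mm. Two round jars, 84 mm dia, same height and stoppers, share the row, about 150 mm apart along world y (up to 8 degrees off), the square one in any place. The robot's side of the row is clear above 90 mm.
- trivet: Round cork trivet, fixed flat on the table, 160 mm dia, 8 mm thick. Origin: centre of underside; z up. It lies to one side in front of the board, the puller stands to the other, either way round; a pine tamper 85 mm tall stands between.
Not all that is in view belongs to the job. What is shaped like the puller but purple or yellow is not meant.

How it is judged:
By the outcome, as a careful person would: the job done as asked, in the order asked, and still so for the second after the job is handed in, with the robot touching nothing.
It also fails if it takes over 56 s, if anything falls off the work surface, if the arm or the gripper's body presses on something with over 40 N, if the wrist force passes 120 N, or if a joint passes its speed limit or range.

### The arm

A 6-joint arm with a two-finger parallel gripper is mounted at the origin on the work surface. World frame = base frame: x ahead of the robot, y to its left, z up, the work surface at z = 0. Lengths are in m, angles in rad, forces in N, time in s.
With the tool pointing down it reaches from about 0.375 to 0.975 m from the base axis. Payload 3.8 kg.
Tool frame: the origin (TCP) lies midway between the tips of the shut fingers; the grasp point (between the pads) lies 19 mm behind it; x points along the fingers, y is the direction in which the jaws open and shut, and the axes are right-handed (so a half turn about x gives the same grasp; the last joint's range is limited). The gripper opens to 88 mm and grips with 3 to 60 N. Pads are 18 mm wide; open, the fingers measure 123 mm over their backs; the gripper's body (75 mm by 187 mm) begins 45 mm behind the grasp point.
Start: joints at [-1.227, 0.264, 1.604, -0, 1.274, -0.037], TCP at [0.251, -0.627, 0.239] pointing down, gripper open.
Joint ranges: [-2.63, 2.63], [-0.94, 2.18], [0.31, 2.57], [-1.31, 4.45], [0, 2.66], [-2.55, 2.55]. Speed limits (rad/s): [2.57, 2.57, 3.14, 3.14, 3.14, 3.14].

### API

Orientations are given as a rotation vector (axis times angle).
In Python, from cell import manip, inverse_kinematics, cams, order gives the robot as it stands. Calls block until the motion is done:
- manip.move_pose(position, orientation): joint-space move of the TCP to a pose.
- manip.move_linear(position, rate=0.15, rot=None): straight line of the TCP; rot=None keeps the orientation; rate is the mean speed in m/s.
- manip.set_joints(angles): joint-space move.
- manip.set_gripper(opening, force=None): finger opening in m; force is the grip in N (None keeps the last); returns when the fingers have stopped.
- manip.dwell(seconds).
- inverse_kinematics(position, orientation): joint angles nearest the present ones, or None.
- manip.state(): the state.
- cams.capture(name): name is "scene" or "side" or "wrist"; returns a dict with "image" (384x512x3 uint8, blue, green, red), "z_map" (384x512 float32, m along the optical axis (not along the pixel's ray), 0 where there is no reading), "intrinsics" (3x3 intrinsics, pixels), "position" and "orientation" of the camera in the world; the wrist camera has in their place "T_tool_cam" (4x4, takes a point from camera to tool coordinates, whose origin is the TCP and whose axes are the tool frame's). Camera axes: x right, y down, z forward; pixel columns grow to the right and rows downward; lengths in m; the calibration is good to about 2 mm. A picture is of the moment at which its call begins: read the wrist's pose just before it.
A pose or a line that the arm cannot do raises manip.IKError and nothing moves.
- order.close_job(): hands the job in, once; it reports no verdict.
The state is a dict: "clock": time; "joint_pos": joint angles; "joint_velocities": joint speeds; "tau": joint torques, N m; "tool_pos": TCP position; "tcp_rot": TCP orientation; "contact_force": force on the tool from outside, world axes, zero at the start; "moment": the same for the moment, N m; "gripper_width": finger opening in m.
Only numpy, scipy, OpenCV 4.12 (cv2) and the standard library are available. Lean on these libraries where they do the work, as an engineer would, in place of code of your own. Each camera call takes 0.05 s, during which the arm holds its last target.

## Working session

There is one attempt and no reset: what is moved stays moved. The work goes in short steps, each a Python script; the robot and the scene stay as the last script left them, time stands still between calls to the robot, and variables do not carry over. Pictures are saved under pics/ and viewed, and the job is handed in when it is done.

```bash
ls; mkdir -p pics; python3 - <<'E'
from cell import manip, cams
import cv2, numpy as np
s=manip.state(); print({k:np.round(v,3) for k,v in s.items()})
for n in ("scene","side","wrist"):
    c=cams.capture(n); cv2.imwrite(f"pics/{n}0.png",c["image"])
    np.savez(f"pics/{n}0.npz",**c)
    print(n,{k:np.round(c[k],3).tolist() for k in c if k not in("image","z_map")}, (c["z_map"]>0).mean())
E
```

```text
pics
{'clock': np.float64(0.0), 'joint_pos': array([-1.227,  0.265,  1.605,  0.   ,  1.274, -0.037]), 'joint_velocities': array([ 0.   ,  0.001,  0.001,  0.001, -0.001, -0.   ]), 'tau': array([-0.0000e+00, -5.0211e+01, -3.5688e+01,  7.3000e-02,  2.9000e-02,
       -0.0000e+00]), 'tool_pos': array([ 0.251, -0.626,  0.237]), 'tcp_rot': array([ 2.014,  0.39 , -2.014]), 'contact_force': array([-0.046, -0.402,  0.109]), 'moment': array([ 0.007,  0.013, -0.036]), 'gripper_width': np.float64(0.088)}
scene {'intrinsics': [[474.598, 0.0, 250.018], [0.0, 474.598, 194.656], [0.0, 0.0, 1.0]], 'position': [1.18, 0.899, 0.752], 'orientation': [-0.843, -2.353, 1.319]} 0.9881947835286459
side {'intrinsics': [[429.926, 0.0, 262.117], [0.0, 429.926, 191.25], [0.0, 0.0, 1.0]], 'position': [0.322, 0.69, 0.774], 'orientation': [-0.477, 2.771, -1.102]} 0.9957784016927084
wrist {'intrinsics': [[342.731, 0.0, 259.561], [0.0, 342.731, 194.832], [0.0, 0.0, 1.0]], 'T_tool_cam': [[0.0, -0.259, 0.966, -0.147], [1.0, 0.001, -0.0, 0.0], [-0.001, 0.966, 0.259, -0.066], [0.0, 0.0, 0.0, 1.0]]} 0.995941162109375
```

View pics/scene0.png

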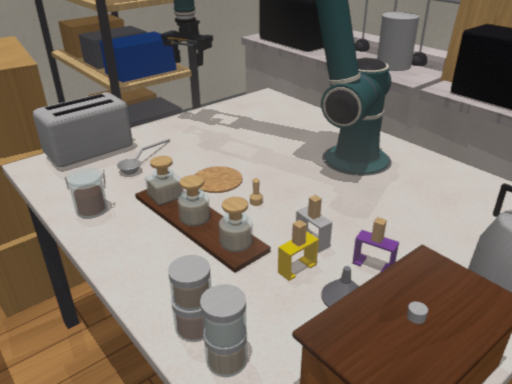

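View pics/side0.png

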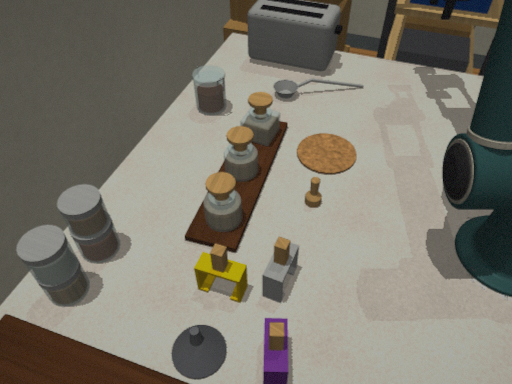

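View pics/wrist0.png

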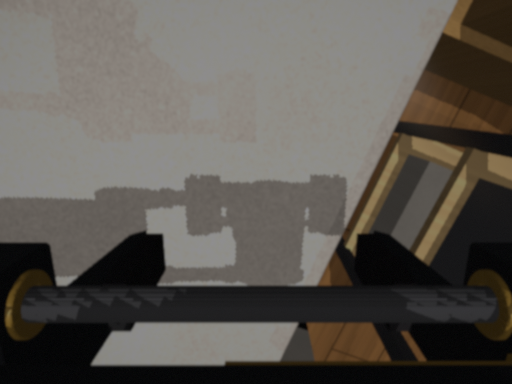

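The scene view shows the grey puller at about (313,225), the trivet at (217,179), and the tamper at (256,192). The row of jars runs (164,182), (194,203), (236,228), and the far one looks square. In the side view the puller is at (281,265), the trivet at (326,153), and the square-looking jar at (261,120). The wrist view shows only bare table. Next I'll zoom in and measure.

```bash
cat > h.py <<'E'
import numpy as np, cv2
from scipy.spatial.transform import Rotation as R
def cloud(c):
    K=c["intrinsics"]; z=c["z_map"]; v,u=np.mgrid[:z.shape[0],:z.shape[1]]
    P=np.stack([(u-K[0,2])/K[0,0]*z,(v-K[1,2])/K[1,1]*z,z],-1)
    W=P@R.from_rotvec(c["orientation"]).as_matrix().T+c["position"]
    W[z<=0]=np.nan
    return W
def ray(c,uv,h):
    K=c["intrinsics"]; M=R.from_rotvec(c["orientation"]).as_matrix()
    uv=np.atleast_2d(uv).astype(float)
    d=np.c_[(uv[:,0]-K[0,2])/K[0,0],(uv[:,1]-K[1,2])/K[1,1],np.ones(len(uv))]@M.T
    return c["position"]+d*((h-c["position"][2])/d[:,2])[:,None]
E
python3 - <<'E'
from h import *
for n,boxes in (("scene",[(120,140,280,270),(270,180,420,290)]),("side",[(180,80,370,250),(180,220,310,384)])):
    c=dict(np.load(f"pics/{n}0.npz")); W=cloud(c); im=c["image"]
    for i,b in enumerate(boxes):
        cv2.imwrite(f"pics/{n}_z{i}.png",cv2.resize(im[b[1]:b[3],b[0]:b[2]],None,fx=4,fy=3.9 if 0 else 4,interpolation=cv2.INTER_CUBIC)[:600,:800])
    hsv=cv2.cvtColor(im,cv2.COLOR_BGR2HSV).astype(int)
    H,S,V=hsv[...,0],hsv[...,1],hsv[...,2]
    pine=((H>8)&(H<24)&(S>90)&(V>90)&(W[...,2]>0.002)&(W[...,2]<.2)&(W[...,0]>.2)&(W[...,0]<.95)&(abs(W[...,1])<.7))
    nl,lab,st,_=cv2.connectedComponentsWithStats(pine.astype(np.uint8))
    for k in range(1,nl):
        if st[k,4]<25: continue
        m=lab==k; p=W[m]; zt=np.nanpercentile(p[:,2],95); t=p[p[:,2]>zt-.006]
        print(n,st[k].tolist(),"mean",np.nanmean(p,0).round(3),"ztop",zt.round(3),"topmid",((t.max(0)+t.min(0))/2).round(3),"ext",np.ptp(t,0).round(3))
E
```

```text
scene [151, 156, 21, 18, 253] mean [ 0.64  -0.178  0.131] ztop 0.139 topmid [ 0.638 -0.183  0.137] ext [0.056 0.06  0.007]
scene [180, 167, 62, 29, 1187] mean [ 0.498 -0.136  0.044] ztop 0.138 topmid [ 0.632 -0.033  0.136] ext [0.062 0.061 0.009]
scene [250, 179, 12, 26, 171] mean [ 0.444 -0.001  0.036] ztop 0.078 topmid [ 0.439 -0.003  0.078] ext [0.015 0.015 0.011]
scene [223, 197, 24, 23, 374] mean [0.617 0.132 0.131] ztop 0.139 topmid [0.613 0.127 0.137] ext [0.06  0.06  0.008]
scene [310, 196, 11, 22, 153] mean [0.45  0.235 0.114] ztop 0.135 topmid [0.446 0.231 0.133] ext [0.021 0.026 0.007]
scene [149, 202, 23, 11, 56] mean [ 0.678 -0.135  0.019] ztop 0.022 topmid [ 0.676 -0.145  0.02 ] ext [0.03  0.08  0.006]
scene [172, 208, 16, 23, 107] mean [ 0.669 -0.06   0.019] ztop 0.022 topmid [ 0.663 -0.058  0.02 ] ext [0.039 0.112 0.007]
scene [193, 209, 76, 54, 938] mean [0.627 0.103 0.019] ztop 0.021 topmid [0.619 0.077 0.019] ext [0.118 0.24  0.008]
scene [372, 218, 14, 24, 196] mean [0.409 0.395 0.114] ztop 0.134 topmid [0.403 0.393 0.133] ext [0.021 0.027 0.008]
scene [292, 220, 
[... 1642 characters left out ...]
ide [206, 171, 30, 23, 527] mean [0.611 0.125 0.133] ztop 0.137 topmid [0.61  0.126 0.135] ext [0.061 0.064 0.008]
side [311, 177, 9, 7, 52] mean [ 0.436 -0.003  0.077] ztop 0.082 topmid [ 0.434 -0.004  0.08 ] ext [0.014 0.017 0.007]
side [305, 191, 16, 12, 128] mean [0.435 0.001 0.025] ztop 0.032 topmid [ 0.435 -0.002  0.03 ] ext [0.031 0.026 0.009]
side [275, 237, 15, 13, 130] mean [0.443 0.23  0.132] ztop 0.134 topmid [0.443 0.23  0.132] ext [0.023 0.024 0.006]
side [211, 243, 16, 14, 147] mean [0.55  0.278 0.125] ztop 0.134 topmid [0.548 0.282 0.132] ext [0.023 0.025 0.006]
side [269, 323, 15, 14, 195] mean [0.4   0.393 0.132] ztop 0.134 topmid [0.4   0.393 0.133] ext [0.026 0.025 0.006]
```

```bash
python3 - <<'E'
import cv2,numpy as np
a=[cv2.imread(f"pics/{f}.png") for f in("scene_z0","side_z1")]
a=[cv2.resize(x,(400,int(x.shape[0]*400/x.shape[1]))) for x in a]
b=cv2.imread("pics/side0.png")[85:150,235:305]; b=cv2.resize(b,(400,372),interpolation=cv2.INTER_CUBIC)
c=cv2.imread("pics/scene0.png")[150:215,135:215]; c=cv2.resize(c,(400,325),interpolation=cv2.INTER_CUBIC)
d=np.zeros((372,400,3),np.uint8); d[:325]=c
o=np.hstack([b,d]); cv2.imwrite("pics/sq.png",o)
cv2.imwrite("pics/pl.png",cv2.resize(cv2.imread("pics/side0.png")[220:384,180:310],(476,600),interpolation=cv2.INTER_CUBIC))
E
```

```text
(no output)
```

View pics/sq.png

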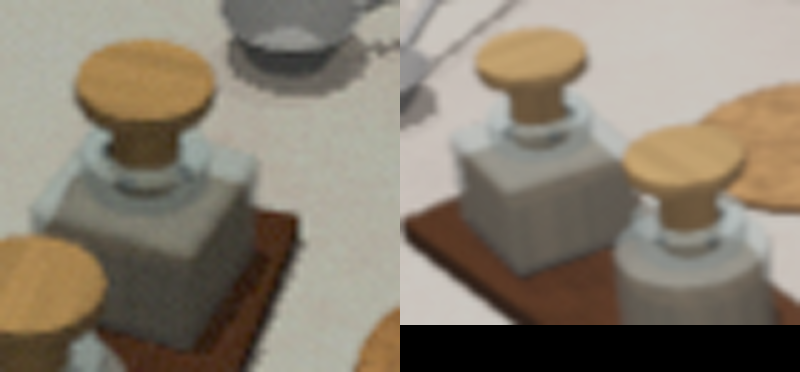

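View pics/pl.png

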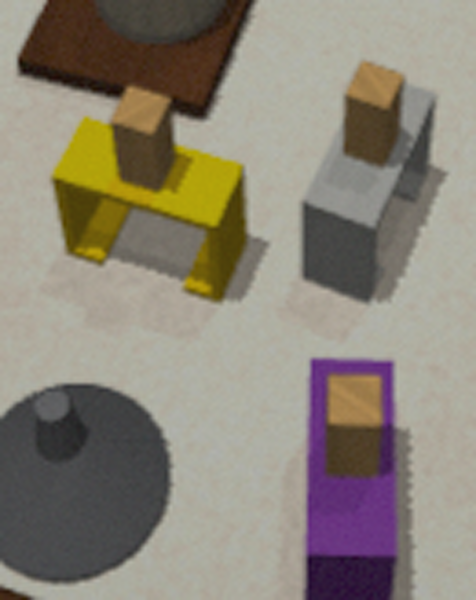

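The far jar is square, with its stopper at about (0.635, -0.185). Its head top measures 0.137 m against 0.136 expected. The grey puller stands alone, with its handle top at z 0.133 as specified. Next I'll get the puller's yaw and look from above with the wrist camera.

```bash
python3 - <<'E'
from h import *
for n in("scene","side"):
    c=dict(np.load(f"pics/{n}0.npz")); W=cloud(c)
    z=W[...,2]; d=np.hypot(W[...,0]-.445,W[...,1]-.231)
    p=W[(z>.070)&(z<.084)&(d<.062)]
    hsv=cv2.cvtColor(c["image"],cv2.COLOR_BGR2HSV)
    m=(z>.070)&(z<.084)&(d<.062)&(hsv[...,1]<50)
    p=W[m]; r=cv2.minAreaRect(p[:,:2].astype(np.float32)); print(n,m.sum(),r, p[:,2].mean(), cv2.boxPoints(r))
    # row direction from cap tops, board edges
    b=(z>.012)&(z<.026)&(W[...,0]>.5)&(W[...,0]<.76)&(abs(W[...,1])<.32)&(hsv[...,1]>90)
    r=cv2.minAreaRect(W[b][:,:2].astype(np.float32)); print(" board",b.sum(),r)
caps=np.array([[.635,-.1845],[.6315,-.0335],[.6115,.1265]])
print(np.degrees(np.arctan2(*(caps[2]-caps[0]))))
print(caps[1]-caps[0],caps[2]-caps[1])
E
```

```text
scene 317 ((0.4428007900714874, 0.2288919985294342), (0.09639574587345123, 0.044572703540325165), 86.5285415649414) 0.07789917383924415 [[0.41763687 0.18213204]
 [0.4621278  0.1794331 ]
 [0.4679647  0.27565196]
 [0.42347378 0.2783509 ]]
 board 2262 ((0.5966045260429382, 0.022894352674484253), (0.17994049191474915, 0.5674999356269836), 2.6353235244750977)
side 571 ((0.44230812788009644, 0.22979849576950073), (0.09399169683456421, 0.03990338742733002), 85.79505157470703) 0.07699136421507491 [[0.41896418 0.18439211]
 [0.45876017 0.1814662 ]
 [0.46565208 0.2752049 ]
 [0.42585608 0.27813077]]
 board 2565 ((0.6176057457923889, 0.03172370791435242), (0.15978023409843445, 0.570637583732605), 8.454237937927246)
-4.3212120326867
[-0.0035  0.151 ] [-0.02  0.16]
```

```bash
cat >> h.py <<'E'
def ori(yaw,flip=0):
    # tool x down, tool y along world puller-y (yaw about z), flip = half turn about tool x
    c,s=np.cos(yaw),np.sin(yaw)
    X=np.array([0,0,-1.]); Y=np.array([-s,c,0])*(-1 if flip else 1)
    return R.from_matrix(np.c_[X,Y,np.cross(X,Y)]).as_rotvec()
def wcloud(c,s):
    T=np.eye(4); T[:3,:3]=R.from_rotvec(s["tcp_rot"]).as_matrix(); T[:3,3]=s["tool_pos"]
    T=T@c["T_tool_cam"]
    d=dict(c); d["position"]=T[:3,3]; d["orientation"]=R.from_matrix(T[:3,:3]).as_rotvec()
    return d
E
python3 - <<'E'
from h import *
from cell import inverse_kinematics as ik, manip
print(R.from_rotvec(manip.state()["tcp_rot"]).as_matrix().round(2))
d=np.radians
for f in(0,1):
    print(f,"tool z",R.from_rotvec(ori(0,f)).as_matrix()[:,2].round(2))
    for p,y in(((.443,.23,.30),-4),((.443,.23,.087),-4),((.635,-.185,.195),4),((.535,-.185,.195),4),((.635,-.185,.3),4),((.445,-.186,.1),4),((.445,-.186,.2),-90),((.445,-.186,.3),4)):
        q=ik(p,ori(d(y),f)); print(p,None if q is None else np.round(q,2))
E
```

```text
[[-0.    0.37 -0.93]
 [ 0.   -0.93 -0.37]
 [-1.   -0.   -0.  ]]
0 tool z [1. 0. 0.]
(0.443, 0.23, 0.3) [ 0.43 -0.11  1.89 -0.    1.36 -1.07]
(0.443, 0.23, 0.087) [ 0.43  0.08  2.12 -0.    0.94 -1.07]
(0.635, -0.185, 0.195) [-0.32  0.27  1.68  0.    1.19 -1.96]
(0.535, -0.185, 0.195) [-0.38  0.09  1.89  0.    1.16 -2.02]
(0.635, -0.185, 0.3) [-0.32  0.21  1.56  0.    1.37 -1.96]
(0.445, -0.186, 0.1) [-0.45  0.03  2.14  0.    0.97 -2.09]
(0.445, -0.186, 0.2) [-0.45 -0.08  2.05 -0.    1.17 -0.45]
(0.445, -0.186, 0.3) [-0.45 -0.14  1.92  0.    1.36 -2.09]
1 tool z [-1. -0.  0.]
(0.443, 0.23, 0.3) [ 0.43 -0.11  1.89  0.    1.36  2.07]
(0.443, 0.23, 0.087) [0.43 0.08 2.12 0.   0.94 2.07]
(0.635, -0.185, 0.195) [-0.32  0.27  1.68 -0.    1.19  1.18]
(0.535, -0.185, 0.195) [-0.38  0.09  1.89 -0.    1.16  1.12]
(0.635, -0.185, 0.3) [-0.32  0.21  1.56 -0.    1.37  1.18]
(0.445, -0.186, 0.1) [-0.45  0.03  2.14 -0.    0.97  1.05]
(0.445, -0.186, 0.2) None
(0.445, -0.186, 0.3) [-0.45 -0.14  1.92 -0.    1.36  1.05]
```

```bash
python3 - <<'E'
from h import *
from cell import manip, cams
manip.move_pose([.455,.23,.27],ori(np.radians(-4)))
manip.dwell(.15)
s=manip.state(); c=wcloud(cams.capture("wrist"),s); print(s["clock"],s["tool_pos"].round(4))
np.savez("pics/w1.npz",**c); cv2.imwrite("pics/w1.png",c["image"])
W=cloud(c); z=W[...,2]; hsv=cv2.cvtColor(c["image"],cv2.COLOR_BGR2HSV).astype(int)
near=np.hypot(W[...,0]-.443,W[...,1]-.23)<.065
for nm,m in(("top",near&(z>.126)&(z<.14)),("bridge",near&(z>.07)&(z<.086)&(hsv[...,1]<50))):
    p=W[m]; r=cv2.minAreaRect(p[:,:2].astype(np.float32)); print(nm,m.sum(),np.round(r[0],4),np.round(r[1],4),r[2],p[:,2].mean(),p[:,:2].mean(0))
E
```

```text
3.3833 [0.4553 0.2296 0.2699]
top 819 [0.4428 0.228 ] [0.0239 0.0233] 86.2403335571289 0.1331802370250544 [0.44228328 0.22809877]
bridge 2909 [0.443  0.2279] [0.0922 0.04  ] 85.99250793457031 0.07839603449470228 [0.44078429 0.22826966]
```

View pics/w1.png

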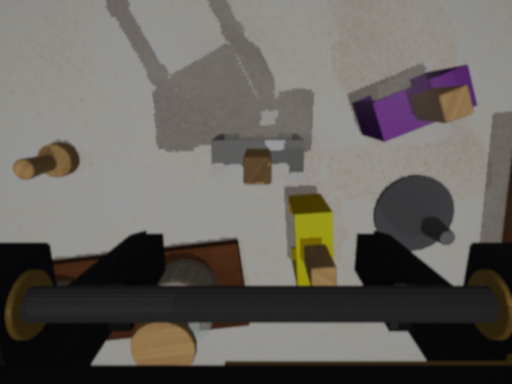

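The wrist view shows the grey puller with its handle at (257,165) and bridge at (257,150). The bridge measures 92×40 mm at z 0.078, exactly as specified, centred at (0.443, 0.228) with yaw -4°. The fingers have clear space on both sides, so I'll grasp it.

```bash
python3 - <<'E'
from h import *
from cell import manip, cams
yw=np.radians(-4)
manip.set_gripper(.060,50)
manip.move_pose([.443,.228,.17],ori(yw))
manip.move_linear([.443,.228,.088],rate=.1)
manip.set_gripper(0.0,50)
s=manip.state(); print(s["clock"],s["tool_pos"].round(4),s["gripper_width"],s["contact_force"].round(2))
manip.move_linear([.443,.228,.25],rate=.12)
y2=np.radians(4.3); a=np.array([np.cos(y2),np.sin(y2)])
cap=np.array([.636,-.185]); p=cap-a*.12
manip.move_pose([*p,.25],ori(y2))
manip.dwell(.2)
s=manip.state(); print(s["clock"],s["tool_pos"].round(4),s["gripper_width"],s["contact_force"].round(2))
c=wcloud(cams.capture("wrist"),s); np.savez("pics/w2.npz",**c); cv2.imwrite("pics/w2.png",c["image"])
for n in("scene","side"):
    d=cams.capture(n); np.savez(f"pics/{n}2.npz",**d); cv2.imwrite(f"pics/{n}2.png",cv2.resize(d["image"][80:280,120:420],(798,532),interpolation=cv2.INTER_CUBIC))
E
```

```text
6.1 [0.4431 0.2281 0.0881] 0.023370347683852204 [-0.03  0.48 -0.23]
9.375 [ 0.5166 -0.193   0.2501] 0.023738250648168407 [ 0.71 -0.66 -2.87]
```

View pics/w2.png

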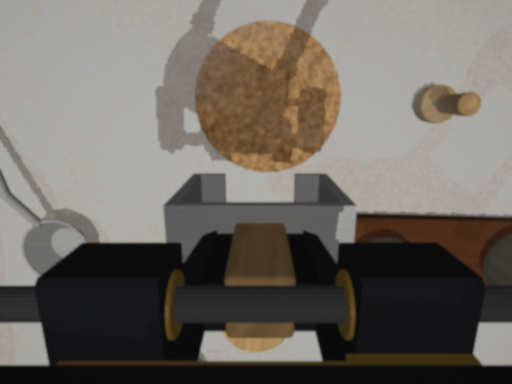

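View pics/scene2.png

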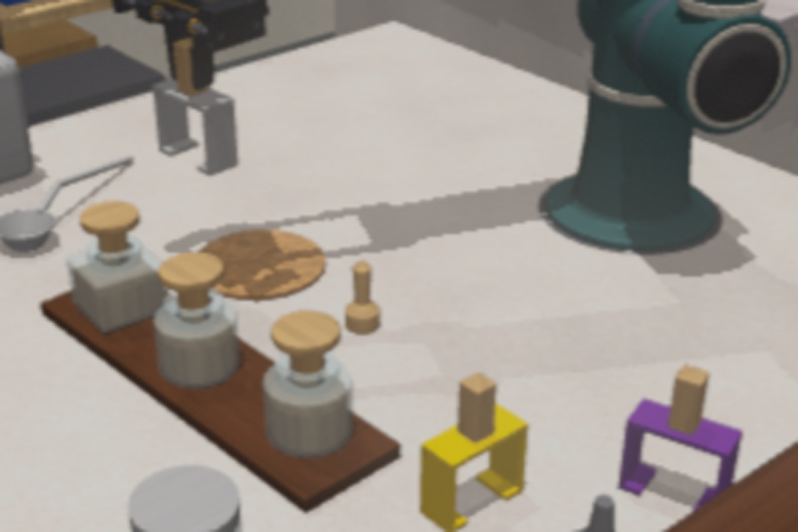

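View pics/side2.png

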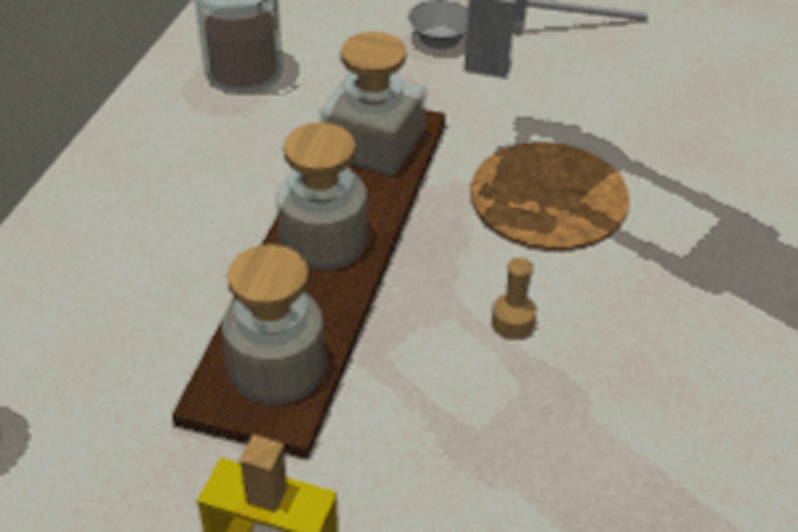

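The puller is held upright and see-through along the approach direction. In the wrist view the bridge is at (260,205) and the trivet at (268,97). Next I'll refine the stopper and trivet centres and check the puller in the hand.

```bash
python3 - <<'E'
from h import *
def pine(c,lo=90):
    hsv=cv2.cvtColor(c["image"],cv2.COLOR_BGR2HSV).astype(int)
    return (hsv[...,0]>6)&(hsv[...,0]<26)&(hsv[...,1]>lo)
for n in("scene0","side0","scene2","side2"):
    c=dict(np.load(f"pics/{n}.npz")); W=cloud(c); z=W[...,2]
    m=pine(c)&(z>.131)&(z<.143)&(np.hypot(W[...,0]-.636,W[...,1]+.185)<.05)
    ys,xs=np.nonzero(m); p=ray(c,np.c_[xs,ys],.136)
    (x,y),r=cv2.minEnclosingCircle(p[:,:2].astype(np.float32)); print(n,"cap",round(x,4),round(y,4),round(r,4),p[:,:2].mean(0).round(4), W[m].mean(0).round(4))
for n in("side0","side2","scene0","w2"):
    c=dict(np.load(f"pics/{n}.npz")); W=cloud(c); z=W[...,2]
    m=pine(c,60)&(z<.02)&(np.hypot(W[...,0]-.445,W[...,1]+.186)<.1)
    ys,xs=np.nonzero(m); p=ray(c,np.c_[xs,ys],.008)
    (x,y),r=cv2.minEnclosingCircle(p[:,:2].astype(np.float32)); print(n,"trivet",round(x,4),round(y,4),round(r,4),p[:,:2].mean(0).round(4),z[m].mean())
c=dict(np.load("pics/w2.npz")); W=cloud(c); z=W[...,2]
hsv=cv2.cvtColor(c["image"],cv2.COLOR_BGR2HSV).astype(int)
v,u=np.mgrid[:384,:512]
m=(v>202)&(v<236)&(u>165)&(u<360)&(z>.225)&(z<.255)&(hsv[...,1]<50)&(hsv[...,2]>60)
p=W[m]; r=cv2.minAreaRect(p[:,:2].astype(np.float32)); print(m.sum(),r,p[:,2].mean())
A=np.c_[p[:,:2]-p[:,:2].mean(0),np.ones(len(p))]; print("plane",np.linalg.lstsq(A,p[:,2],rcond=None)[0])
# feet
m=(v>165)&(v<205)&(u>195)&(u<320)&(z>.14)&(z<.19); p=W[m]; print("feet",m.sum(),np.percentile(p,[5,50,95],axis=0).round(4).tolist())
E
```

```text
scene0 cap 0.6383 -0.1813 0.0337 [ 0.6382 -0.1813] [ 0.6388 -0.1801  0.1367]
side0 cap 0.6323 -0.1805 0.0337 [ 0.6326 -0.1814] [ 0.6332 -0.1831  0.1347]
scene2 cap 0.6381 -0.1814 0.0332 [ 0.638  -0.1815] [ 0.6387 -0.1802  0.1368]
side2 cap 0.6315 -0.1812 0.0338 [ 0.6324 -0.1813] [ 0.633  -0.1831  0.1347]
side0 trivet 0.448 -0.1741 0.0926 [ 0.445  -0.1821] 0.006781827730942501
side2 trivet 0.4489 -0.1746 0.0932 [ 0.4449 -0.1821] 0.006728225479021161
scene0 trivet 0.4475 -0.1869 0.0839 [ 0.4417 -0.1813] 0.009207334500578318
w2 trivet 0.4466 -0.1902 0.0797 [ 0.4434 -0.1904] 0.008582275622075981
5414 ((0.5046234130859375, -0.1939961314201355), (0.016321424394845963, 0.09227236360311508), 4.457838535308838) 0.24051208035789567
plane [0.06450909 0.00576951 0.24051208]
feet 1618 [[0.4954, -0.2342, 0.1651], [0.5058, -0.2187, 0.1686], [0.5163, -0.1551, 0.177]]
```

```bash
python3 - <<'E'
from h import *
c=dict(np.load("pics/w2.npz")); W=cloud(c); z=W[...,2]
hsv=cv2.cvtColor(c["image"],cv2.COLOR_BGR2HSV).astype(int)
for r in range(334,356,3):
    m=(hsv[r,:,1]>70)&(hsv[r,:,2]>60)&(hsv[r,:,0]>6)&(hsv[r,:,0]<28); u=np.nonzero(m)[0]; u=u[(u>190)&(u<330)]
    if len(u): print(r,u.min(),u.max(),z[r,u[len(u)//2]].round(3),ray(c,[[u.min(),r],[u.max(),r]],.136)[:,:2].round(4).tolist())
# bridge pitch, by row
for r in range(176,236,6): print(r,np.nanmedian(W[r,185:225],0).round(4),np.nanmedian(W[r,300:340],0).round(4))
# trivet clean
cc=cv2.cvtColor(c["image"],cv2.COLOR_BGR2HSV)
for n in("side0","side2","w2"):
    c=dict(np.load(f"pics/{n}.npz")); W=cloud(c); hsv=cv2.cvtColor(c["image"],cv2.COLOR_BGR2HSV).astype(int)
    m=((hsv[...,0]>6)&(hsv[...,0]<26)&(hsv[...,1]>90)&(W[...,2]<.02)&(W[...,2]>-.01)&(np.hypot(W[...,0]-.445,W[...,1]+.186)<.1)).astype(np.uint8)
    m=cv2.morphologyEx(m,cv2.MORPH_OPEN,np.ones((3,3)))
    nl,lab,st,_=cv2.connectedComponentsWithStats(m); k=1+st[1:,4].argmax()
    cn=max(cv2.findContours((lab==k).astype(np.uint8),cv2.RETR_EXTERNAL,cv2.CHAIN_APPROX_NONE)[0],key=len)[:,0]
    h=cv2.convexHull(cn)[:,0]; p=ray(c,h,.008)[:,:2].astype(np.float32); print(n,cv2.minEnclosingCircle(p),cv2.fitEllipse(p))
E
```

```text
334 224 291 0.295 [[0.6492, -0.2144], [0.6447, -0.1554]]
337 226 284 0.295 [[0.6522, -0.2125], [0.6482, -0.1613]]
340 229 282 0.136 [[0.6551, -0.2097], [0.6515, -0.1628]]
343 232 279 0.137 [[0.658, -0.2068], [0.6548, -0.1651]]
346 236 274 0.137 [[0.6608, -0.2031], [0.6582, -0.1693]]
349 242 268 0.136 [[0.6636, -0.1976], [0.6618, -0.1744]]
176 [ 0.5005 -0.232   0.1689] [ 0.4955 -0.1548  0.169 ]
182 [ 0.5043 -0.2318  0.1692] [ 0.4993 -0.1549  0.1691]
188 [ 0.5086 -0.2315  0.1692] [ 0.502  -0.1547  0.1741]
194 [ 0.5129 -0.2314  0.1691] [ 0.5058 -0.1549  0.1756]
200 [ 0.517  -0.2313  0.1696] [ 0.509  -0.1547  0.179 ]
206 [ 0.4997 -0.2208  0.2405] [ 0.4953 -0.1664  0.2406]
212 [ 0.5028 -0.2208  0.2403] [ 0.4984 -0.1661  0.2405]
218 [ 0.5057 -0.2207  0.2405] [ 0.5013 -0.1656  0.2408]
224 [ 0.5087 -0.2205  0.2406] [ 0.5044 -0.1652  0.2407]
230 [ 0.5118 -0.2205  0.2404] [ 0.5073 -0.1645  0.2406]
side0 ((0.4456707537174225, -0.1846093237400055), 0.08105470985174179) ((0.44596195220947266, -0.184843048453331), (0.15693046152591705, 0.16118577122688293), 9.277488708496094)
side2 ((0.4463732838630676, -0.1846581995487213), 0.08109208941459656) ((0.4459368586540222, -0.18507851660251617), (0.15670250356197357, 0.16199928522109985), 8.150376319885254)
w2 ((0.4465137720108032, -0.19016055762767792), 0.0790356993675232) ((0.4466313421726227, -0.18998202681541443), (0.15633881092071533, 0.15735243260860443), 41.005435943603516)
```

The puller is level in the hand, with bridge z constant at 0.2405. The wrist camera puts the stopper and trivet about 5 mm further towards -y than the fixed cameras do. The held puller's pose is known, so I'll use it to see which camera is biased.

```bash
python3 - <<'E'
from h import *
c=dict(np.load("pics/scene2.npz")); W=cloud(c); z=W[...,2]
hsv=cv2.cvtColor(c["image"],cv2.COLOR_BGR2HSV).astype(int)
near=(np.hypot(W[...,0]-.5166,W[...,1]+.193)<.075)
m=near&(z>.233)&(z<.248)&(hsv[...,1]<60)
r=cv2.minAreaRect(W[m][:,:2].astype(np.float32)); print("scene bridge",m.sum(),r,W[m].mean(0).round(4)); print(cv2.boxPoints(r).round(4).tolist())
m=near&(z>.155)&(z<.172)
p=W[m]; print("feet",m.sum(),p.min(0).round(4),p.max(0).round(4))
cv2.imwrite("pics/s2crop.png",cv2.resize(c["image"][85:190,130:230],(570,600),interpolation=cv2.INTER_CUBIC))
# wrist: feet inner edges
c=dict(np.load("pics/w2.npz"));W=cloud(c)
for r in(178,184,190):
    g=W[r,:,2]>.15; u=np.nonzero(g[170:350])[0]+170; gap=[x for x in range(195,330) if not g[x]]; print(r,u.min(),u.max(),min(gap),max(gap),(min(gap)+max(gap))/2)
E
```

```text
scene bridge 192 ((0.5157389640808105, -0.1911334991455078), (0.04425092414021492, 0.09673096239566803), 6.064742088317871) [ 0.5205 -0.1782  0.2398]
[[0.4885999858379364, -0.1454000025987625], [0.49880000948905945, -0.24160000681877136], [0.542900025844574, -0.23690000176429749], [0.5325999855995178, -0.14069999754428864]]
feet 110 [ 0.4907 -0.237   0.1619] [ 0.5384 -0.141   0.172 ]
178 189 330 226 320 273.0
184 183 336 226 293 259.5
190 177 342 226 293 259.5
```

View pics/s2crop.png

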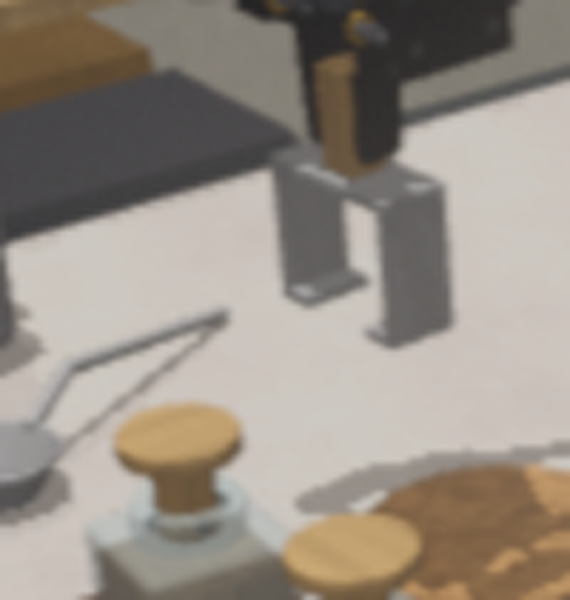

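In the wrist view the gap between the feet is centred at column 259.5, on the tool axis. The scene camera reads the held bridge 2 mm too far towards +y. Taking both into account, the stopper is at about (0.635, -0.1845), against an 8 mm margin per side. I'll go down and slide in, watching the force.

```bash
python3 - <<'E'
from h import *
from cell import manip, cams
y2=np.radians(4.3); a=np.array([np.cos(y2),np.sin(y2)])
cap=np.array([.635,-.1845])
manip.move_linear([*(cap-a*.12),.1965],rate=.1,rot=ori(y2))
f0=manip.state()["contact_force"]
for d in(.06,.04,.02,.0):
    manip.move_linear([*(cap-a*d),.1965],rate=.08)
    s=manip.state(); df=s["contact_force"]-f0; print(s["clock"],s["tool_pos"].round(4),df.round(2))
    if np.linalg.norm(df)>4: print("STOP"); break
for n in("scene","side"):
    d=cams.capture(n); np.savez(f"pics/{n}3.npz",**d)
    b=(110,100,230,220) if n=="scene" else (210,20,330,140)
    cv2.imwrite(f"pics/{n}3.png",cv2.resize(d["image"][b[1]:b[3],b[0]:b[2]],(600,600),interpolation=cv2.INTER_CUBIC))
s=manip.state(); c=wcloud(cams.capture("wrist"),s); np.savez("pics/w3.npz",**c); cv2.imwrite("pics/w3.png",c["image"])
E
```

```text
11.1083 [ 0.5748 -0.1889  0.1962] [ 0.91 -0.09 -1.09]
11.5083 [ 0.5955 -0.1875  0.1965] [ 0.21 -0.17 -1.82]
11.9083 [ 0.6153 -0.186   0.1964] [-0.42  1.23 -1.22]
12.3083 [ 0.6351 -0.1844  0.1964] [-1.04  0.29 -1.01]
```

View pics/scene3.png

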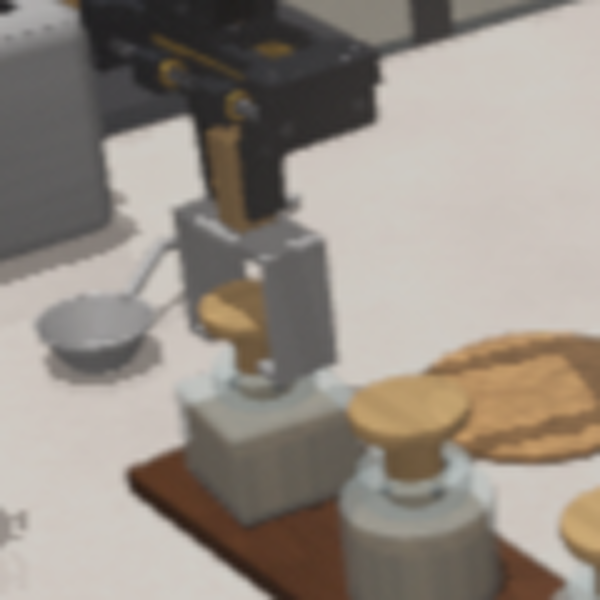

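View pics/side3.png

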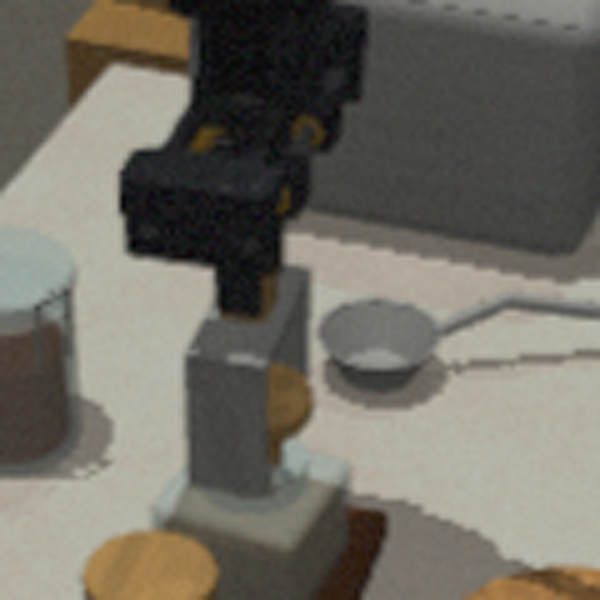

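View pics/w3.png

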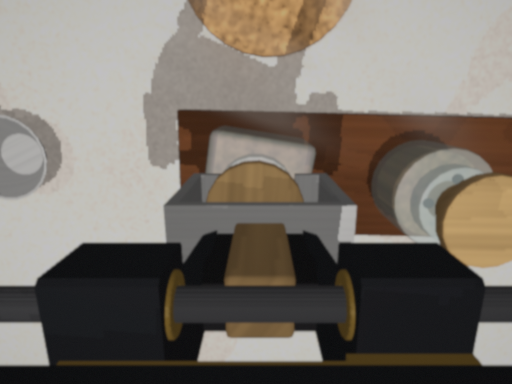

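The feet are in and nothing is touching. In the wrist view the head spans columns 208 to 303, a little left of the puller's centre at 260. I'll measure its centre before pulling.

```bash
python3 - <<'E'
from h import *
from cell import manip
s=manip.state()
c=dict(np.load("pics/w3.npz")); W=cloud(c); z=W[...,2]
hsv=cv2.cvtColor(c["image"],cv2.COLOR_BGR2HSV).astype(int)
v,u=np.mgrid[:384,:512]
m=(v<206)&(v>150)&(u>190)&(u<325)&(hsv[...,1]>80)&(hsv[...,0]<28)&(abs(z-.136)<.005)
ys,xs=np.nonzero(m); print(m.sum(),z[m].mean(),xs.min(),xs.max(),ys.min(),ys.max())
p=ray(c,np.c_[xs,ys],.136)[:,:2].astype(np.float32)
# boundary (left, right, top) points only -> circle
e=[]
for r in range(ys.min(),200):
    k=xs[ys==r]
    if len(k): e+= [[k.min()-.5,r],[k.max()+.5,r]]
q=ray(c,e,.136)[:,:2]
A=np.c_[2*q,np.ones(len(q))]; x=np.linalg.lstsq(A,(q**2).sum(1),rcond=None)[0]; ctr=x[:2]; rad=np.sqrt(x[2]+ctr@ctr)
print("circle",ctr.round(4),rad.round(4),"tcp",s["tool_pos"].round(4),s["contact_force"].round(2))
Rm=R.from_rotvec(s["tcp_rot"]).as_matrix(); d=np.r_[ctr,0]-np.r_[s["tool_pos"][:2],0]; print("tool y,z off",(Rm.T@d).round(4))
E
```

```text
2926 0.13644256706994928 207 302 162 201
circle [ 0.6335 -0.188 ] 0.0308 tcp [ 0.6346 -0.1845  0.1963] [-1.12 -1.56 -2.11]
tool y,z off [ 0.     -0.0034 -0.0013]
```

```bash
python3 - <<'E'
from h import *
from cell import manip, cams
p=np.array([.6337,-.1877])
manip.move_linear([*p,.1965],rate=.03)
f0=manip.state()["contact_force"]
z=.1965
for dz in(.008,.003,.003,.003,.004,.004,.006,.01,.02,.03):
    z+=dz; manip.move_linear([*p,z],rate=.03 if dz<.01 else .05)
    s=manip.state(); print(round(float(s["clock"]),2),s["tool_pos"].round(4),(s["contact_force"]-f0).round(1),round(float(s["gripper_width"]),4))
for n in("scene","side"):
    d=cams.capture(n); np.savez(f"pics/{n}4.npz",**d)
    b=(110,70,230,190) if n=="scene" else (210,0,330,120)
    cv2.imwrite(f"pics/{n}4.png",cv2.resize(d["image"][b[1]:b[3],b[0]:b[2]],(600,600),interpolation=cv2.INTER_CUBIC))
s=manip.state(); c=wcloud(cams.capture("wrist"),s); np.savez("pics/w4.npz",**c); cv2.imwrite("pics/w4.png",c["image"])
E
```

```text
13.14 [ 0.634  -0.1878  0.2051] [-1.5  0.5 -0.4] 0.0237
13.39 [ 0.6338 -0.1877  0.2076] [-0.7  0.2 -1.4] 0.0238
13.64 [ 0.6339 -0.1877  0.2108] [-0.5 -0.5 -0.2] 0.0241
13.89 [ 0.6338 -0.1877  0.2139] [-1.4  0.1 -0.6] 0.0234
14.18 [ 0.6339 -0.1877  0.2182] [-0.1  0.2 -0.2] 0.0238
14.46 [ 0.6341 -0.1878  0.2224] [-0.7  0.4 -0.9] 0.0236
14.81 [ 0.6339 -0.1878  0.228 ] [-1.1  0.5 -0.8] 0.0236
15.16 [ 0.6342 -0.1878  0.2384] [-0.9  1.1 -1.1] 0.0238
15.71 [ 0.6339 -0.1878  0.258 ] [-0.7  0.6 -1. ] 0.0235
16.46 [ 0.6336 -0.1877  0.2875] [-1.   0.4 -1.7] 0.024
```

View pics/scene4.png

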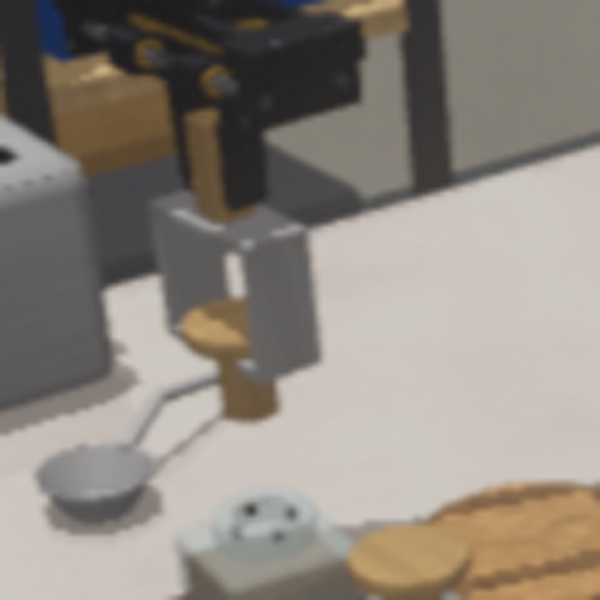

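View pics/w4.png

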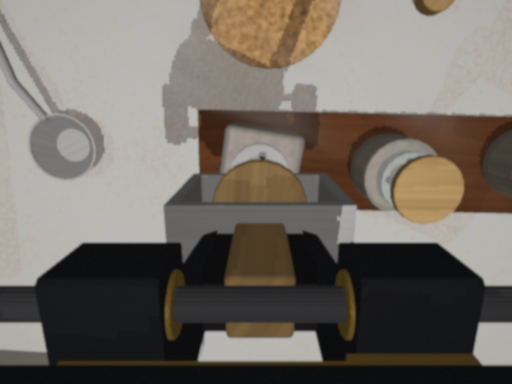

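The stopper popped out and hangs centred in the puller. The scene view shows its stem free at (248,390) and the empty mouth at (268,510). Next I'll check the in-hand height, carry it gently over the trivet, and look again.

```bash
python3 - <<'E'
from h import *
from cell import manip, cams
c=dict(np.load("pics/w4.npz")); W=cloud(c)
print("bridge z rel tcp",[np.nanmedian(W[r,185:225,2]).round(4)-.2875 for r in(206,214,222,230)])
p=np.array([.4465,-.1895])
manip.move_linear([*p,.2875],rate=.09)
manip.move_linear([*p,.17],rate=.07)
manip.dwell(.2)
s=manip.state(); print(s["clock"],s["tool_pos"].round(4),s["contact_force"].round(1))
c=wcloud(cams.capture("wrist"),s); np.savez("pics/w5.npz",**c); cv2.imwrite("pics/w5.png",c["image"])
for n in("scene","side"):
    d=cams.capture(n); np.savez(f"pics/{n}5.npz",**d)
    b=(160,80,280,200) if n=="scene" else (280,60,400,180)
    cv2.imwrite(f"pics/{n}5.png",cv2.resize(d["image"][b[1]:b[3],b[0]:b[2]],(600,600),interpolation=cv2.INTER_CUBIC))
E
```

```text
bridge z rel tcp [np.float64(-0.009999999999999953), np.float64(-0.010199999999999987), np.float64(-0.009899999999999964), np.float64(-0.010099999999999998)]
20.8667 [ 0.4466 -0.1896  0.1703] [ 0.4 -0.3 -3.3]
```

View pics/w5.png

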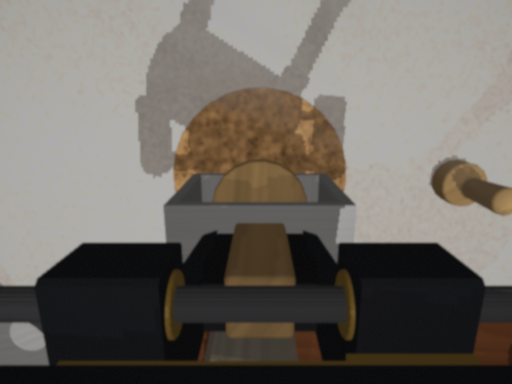

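View pics/scene5.png

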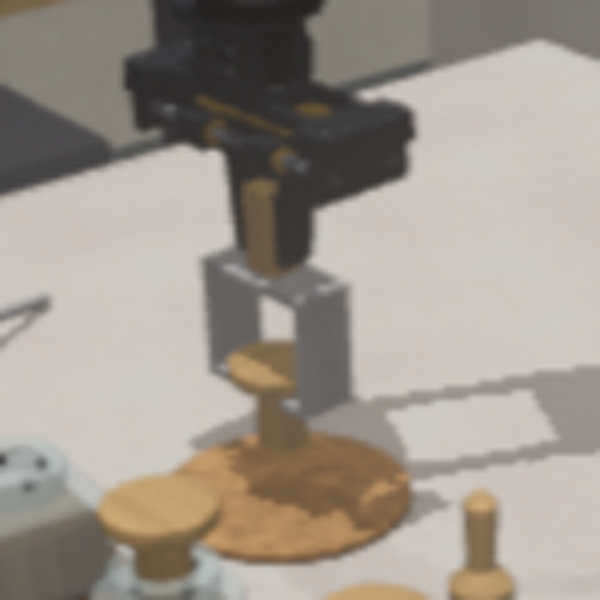

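View pics/side5.png

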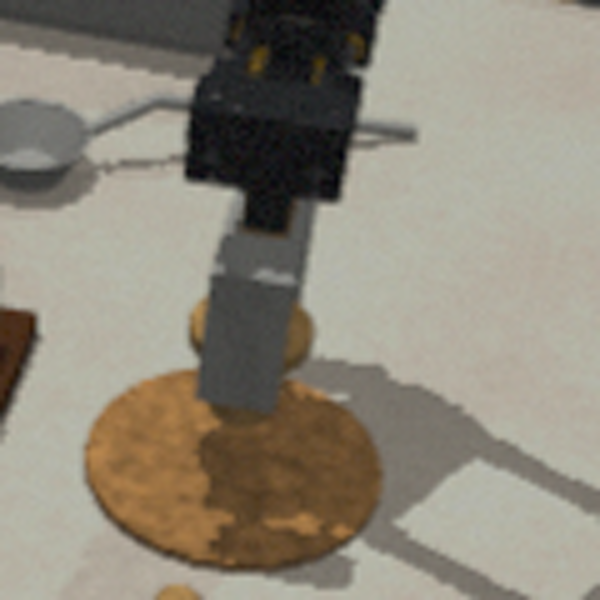

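The wrist view shows the trivet spanning columns 174 to 346, centred at 260, so it lines up laterally. I'll check x with an edge fit, then lower slowly.

```bash
python3 - <<'E'
from h import *
from cell import manip, cams
c=dict(np.load("pics/w5.npz")); hsv=cv2.cvtColor(c["image"],cv2.COLOR_BGR2HSV).astype(int)
m=(hsv[...,1]>90)&(hsv[...,0]>6)&(hsv[...,0]<28); e=[]
for r in range(90,172,3):
    k=np.nonzero(m[r,165:355])[0]+165
    if len(k)>20: e+=[[k.min()-.5,r],[k.max()+.5,r]]
q=ray(c,e,.008)[:,:2]
A=np.c_[2*q,np.ones(len(q))]; x=np.linalg.lstsq(A,(q**2).sum(1),rcond=None)[0]; ctr=x[:2]; print("trivet",ctr.round(4),np.sqrt(x[2]+ctr@ctr).round(4))
E
```

```text
trivet [ 0.4466 -0.1901] 0.0788
```

```bash
python3 - <<'E'
from h import *
from cell import manip, cams
p=[.4466,-.1899]
manip.move_linear([*p,.142],rate=.05)
manip.move_linear([*p,.126],rate=.015)
s=manip.state(); print(s["clock"],s["tool_pos"].round(4),s["contact_force"].round(1))
c=wcloud(cams.capture("wrist"),s); cv2.imwrite("pics/w6.png",c["image"])
d=cams.capture("scene"); cv2.imwrite("pics/scene6.png",cv2.resize(d["image"][80:200,160:280],(600,600),interpolation=cv2.INTER_CUBIC))
E
```

```text
22.9417 [ 0.4467 -0.19    0.1261] [ 0.8 -0.1 -2.6]
```

View pics/scene6.png

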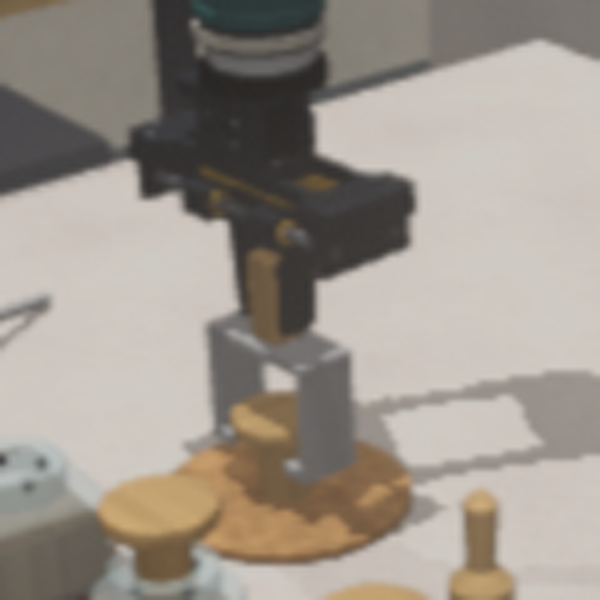

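View pics/w6.png

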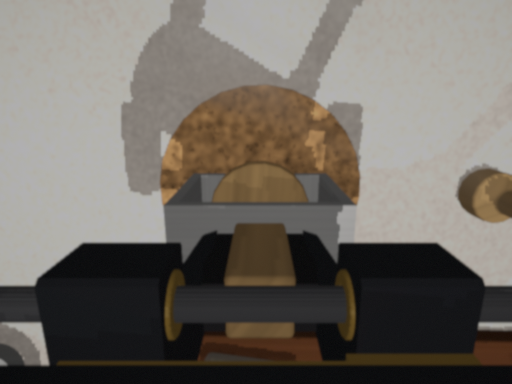

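The stopper's stem is standing upright on the cork with the feet now below its head. I'll continue to foot contact.

```bash
python3 - <<'E'
from h import *
from cell import manip, cams
p=[.4466,-.1899]
manip.move_linear([*p,.100],rate=.02)
f=[]
for _ in range(4): manip.dwell(.05); f.append(manip.state()["contact_force"])
f0=np.mean(f,0); z=.100
while z>.0930:
    z-=.0007; manip.move_linear([*p,z],rate=.01); manip.dwell(.08)
    s=manip.state(); df=s["contact_force"]-f0; print(round(z,4),s["tool_pos"][2].round(4),df.round(1))
    if df[2]>2.5: break
print(manip.state()["clock"])
c=cams.capture("wrist"); cv2.imwrite("pics/w7.png",c["image"])
d=cams.capture("scene"); cv2.imwrite("pics/scene7.png",cv2.resize(d["image"][80:200,160:280],(600,600),interpolation=cv2.INTER_CUBIC))
E
```

```text
0.0993 0.0992 [0.6 0.5 0.1]
0.0986 0.0986 [ 0.3 -0.2 -0.1]
0.0979 0.0979 [ 0.5 -0.2  1.3]
0.0972 0.0972 [-0.4  0.2 -0.3]
0.0965 0.0965 [ 0.   0.  -0.4]
0.0958 0.0961 [0.2 0.6 3.4]
26.6917
```

View pics/scene7.png

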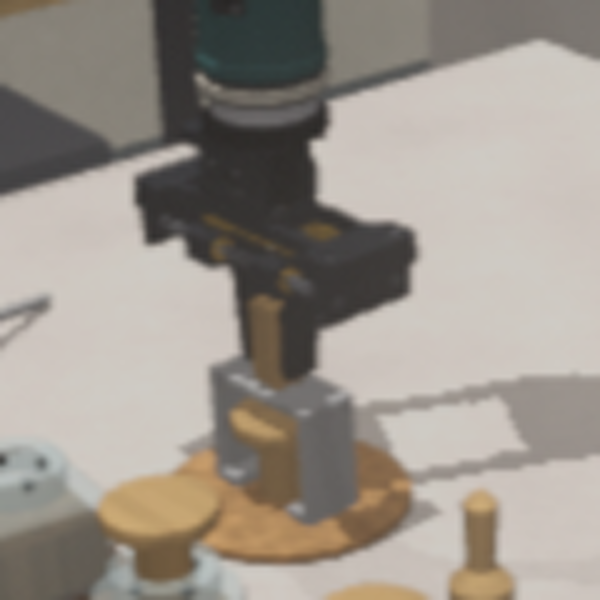

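The feet touched down at TCP z 0.096, exactly as predicted. Now I'll release and lift straight up.

```bash
python3 - <<'E'
from h import *
from cell import manip, cams
p=[.4466,-.1899]
manip.set_gripper(.050,10)
manip.move_linear([*p,.18],rate=.06)
manip.move_linear([*p,.27],rate=.15)
manip.dwell(.2)
s=manip.state(); print(s["clock"],s["tool_pos"].round(4),s["contact_force"].round(1))
c=wcloud(cams.capture("wrist"),s); np.savez("pics/w8.npz",**c); cv2.imwrite("pics/w8.png",c["image"])
W=cloud(c); z=W[...,2]; hsv=cv2.cvtColor(c["image"],cv2.COLOR_BGR2HSV).astype(int)
near=np.hypot(W[...,0]-.4466,W[...,1]+.19)<.07
for nm,m in(("handle",near&(z>.134)&(z<.148)),("bridge",near&(z>.078)&(z<.094)&(hsv[...,1]<50)),("head",near&(abs(z-.064)<.006)&(hsv[...,1]>80))):
    q=W[m]; r=cv2.minAreaRect(q[:,:2].astype(np.float32)); print(nm,m.sum(),np.round(r[0],4),np.round(r[1],4),round(r[2],1),q[:,2].mean().round(4))
d=cams.capture("scene"); cv2.imwrite("pics/scene8.png",cv2.resize(d["image"][80:280,120:420],(798,532),interpolation=cv2.INTER_CUBIC))
d=cams.capture("side"); cv2.imwrite("pics/side8.png",cv2.resize(d["image"][60:210,200:400],(800,600),interpolation=cv2.INTER_CUBIC))
E
```

```text
29.85 [ 0.4459 -0.1895  0.2685] [ 0.3  0.1 -0.4]
handle 834 [ 0.4465 -0.1901] [0.0235 0.0234] 4.6 0.1412
bridge 2921 [ 0.4466 -0.1902] [0.0398 0.0922] 4.4 0.0865
head 501 [ 0.4221 -0.1918] [0.0134 0.0914] 4.4 0.0641
```

View pics/w8.png

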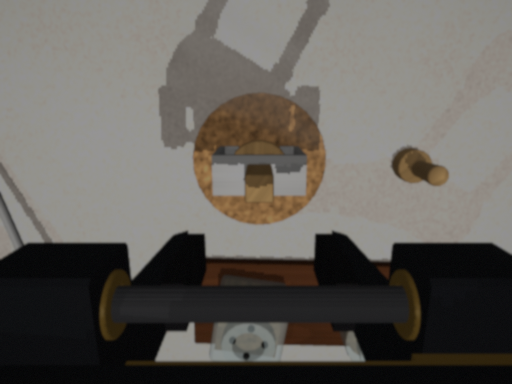

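View pics/scene8.png

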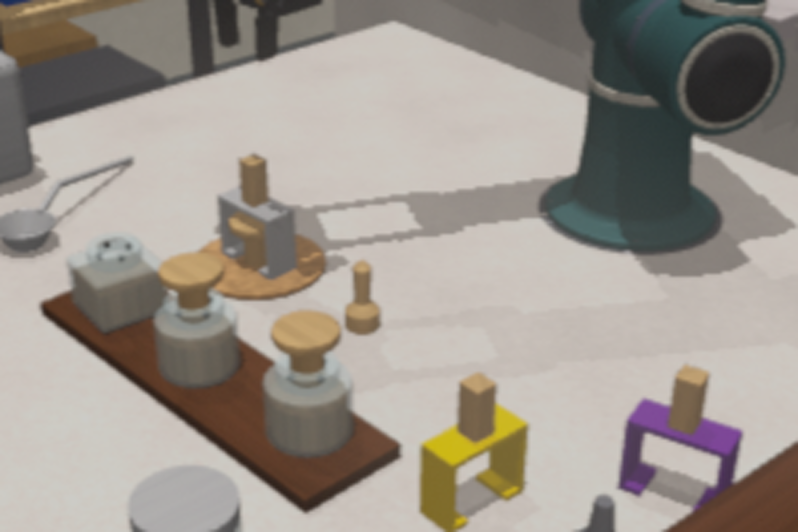

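View pics/side8.png

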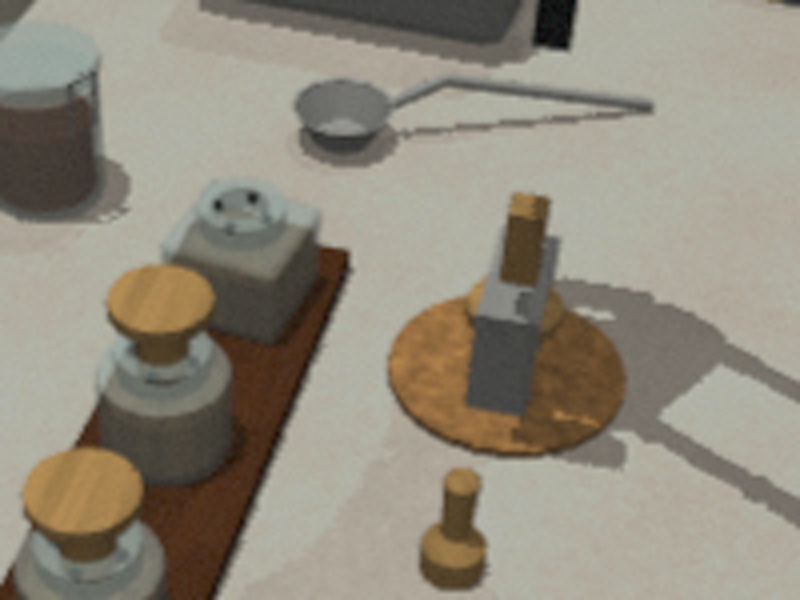

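The puller stands upright in the middle of the trivet, with the stopper upright inside it at head height 0.064 m as expected. The gripper is clear, so I'll hand the job in.

```bash
python3 - <<'E'
from cell import order, manip
print(manip.state()["clock"]); order.close_job()
E
```

```text
30.0
the job is handed in; nothing more can be done
```

The square jar is open, and its stopper stands upright inside the puller in the middle of the trivet. I handed the job in at 30.0 s of the 56 s allowed; no verdict is reported.

- **What I did:** I gripped the grey puller by its pine handle and slid its feet level under the square jar's stopper head. Then I pulled straight up until it popped, lowered both onto the trivet until the feet touched (+3.4 N), let go and backed off upward.
- **Last checks:** The puller's bridge centre is at (0.4466, -0.1902), against a trivet centre of (0.4466, -0.1901). The bridge is at z 0.0865 m and the stopper head at 0.064 m, so both stand upright and seated. The gripper is about 0.13 m above and touching nothing, and the other two jars and the tamper look undisturbed in the pictures.
- **Disagreements:** The fixed cameras put the stopper and trivet 3–6 mm further towards +y than the wrist camera. I trusted the wrist camera because it put the gap between the held puller's feet on the tool axis, and I shifted 3 mm at the jar before pulling.
- **Unclear checks:** The force readings, taken only between steps, did not catch the pop itself, so I confirmed it from the pictures. My final outline fit of the stopper head picked up puller edges, so only its height is usable; its position I judged by eye.

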